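# Stand the keyed plugs in their pinning nests

## Robot

A 7-joint arm with a two-finger parallel gripper is mounted at the origin on the work surface. World frame = base frame: x ahead of the robot, y to its left, z up, the work surface at z = 0. Lengths are in m, angles in rad, forces in N, time in s.
With the tool pointing down it reaches from about 0.425 to 1.025 m from the base axis. Payload 9.4 kg.
Tool frame: the origin (TCP) lies on the centre line of the jaws, within the pads' length; the fingertips stand 11 mm ahead of it and the grasp point (between the pads) lies 8 mm behind it; z points along the fingers, y is the line along which they close (so a half turn about z gives the same grasp; the last joint's range is limited). The gripper opens to 85 mm and grips with 20 to 120 N. Pads are 22 mm wide; open, the fingers measure 114 mm over their backs; the gripper's body (76 mm by 85 mm) begins 54 mm behind the grasp point. The pads swing forward as they close: fully open they stand 13 mm farther back than shut.
Start: joints at [1.252, 0.599, -0.003, 1.599, 0.002, 0.943, -0.08], TCP at [0.174, -0.704, 0.242] pointing down, gripper open.
Joint ranges: [-2.57, 2.57], [-0.35, 1.97], [-1.29, 1.29], [0.11, 2.56], [-1.05, 4.19], [0.11, 1.86], [-2.63, 2.63]. Speed limits (rad/s): [2.22, 2.22, 3.01, 3.01, 3.14, 3.14, 3.14].

## Interface

Orientations are given as [roll, pitch, yaw] about the fixed x, y, z axes, in that order (R = Rz(yaw) Ry(pitch) Rx(roll)).
In Python, from workcell import env gives the robot as it stands. The module is installed in compiled form; this text tells all that it offers. Calls block until the motion is done:
- env.move_ptp(position, orientation): joint-space move of the TCP to a pose.
- env.movel(position, rot=None, velocity=0.15, threshold=None): straight line of the TCP; rot=None keeps the orientation; velocity is the mean speed in m/s. With threshold (N) it stops when the force on the tool has changed by that much, and returns True; else False.
- env.movej(angles): joint-space move.
- env.move_gripper(opening, strength=None): finger opening in m; strength is the grip in N (None keeps the last); returns when the fingers have stopped.
- env.sleep(seconds).
- env.ik(position, orientation): joint angles nearest the present ones, or None.
- env.get_obs(): the state.
- env.capture(name): name is "scene" or "top" or "wrist"; returns the picture (384x512x3 uint8, red, green, blue); there is no depth.
- env.calibration(name): a dict with "fov_y" (degrees; the focal length in pixels is half the picture's height over the tangent of half this angle, whatever the lens; pixels are square), "cx", "cy" (the principal point, pixels), "camera_from_world" (4x4, takes a point from world to camera coordinates). Camera axes: x right, y down, z forward; pixel columns grow to the right and rows downward; lengths in m; the calibration is good to about 2 mm. A picture is of the moment at which its call begins: read the wrist's pose just before it. calibration takes no time and is no camera call; for the wrist camera it gives the pose at the moment of the call.
A pose or a line that the arm cannot do raises env.IKError and nothing moves.
- env.job_done(): hands the job in; it is judged then, once.
The state is a dict: "clock": time; "qpos": joint angles; "joint_vel": joint speeds; "joint_torque": joint torques, N m; "tcp_pos": TCP position; "eef_rot": TCP orientation; "contact_force": force on the tool from outside, world axes, zero at the start; "ft_torque": the same for the moment, N m; "opening": finger opening in m; "finger_force": force on a finger pad.
Only numpy, scipy, OpenCV 4.12 (cv2) and the standard library are available. Lean on these libraries where they do the work, as an engineer would, in place of code of your own. Each camera call takes 0.05 s, during which the arm holds its last target. There are 200 camera calls.

## Task

Set the bench up for pinning the loom: stand each of the four round plugs, wire end up, in the nest whose lip ring has the same colour as the plug's key band. Lower them in gently, do not drop them, so that each sits upright on the floor of its nest, and let go. The two receptacles with square flanges are not part of this job: leave them standing where they are.

Things in the scene. Friction and masses are not known exactly. Their poses are not given: they have to be found in the camera images.
- plug_red: Round plug, red, standing upright, wire end up, 45 mm tall, 65 g, no flange. From below: grey coupling ring 38 mm in diameter, 0 to 19 mm up; red key band, 38 mm, 19 to 26 mm up; grey back shell 25 mm in diameter, 26 to 45 mm up: grip it here, from above, at any yaw. Origin: centre of the underside; z up its axis.
- plug_yellow: Round plug, yellow, standing upright, wire end up, 45 mm tall, 65 g, no flange. From below: grey coupling ring 38 mm in diameter, 0 to 19 mm up; yellow key band, 38 mm, 19 to 26 mm up; grey back shell 25 mm in diameter, 26 to 45 mm up: grip it here, from above, at any yaw. Origin: centre of the underside; z up its axis.
- plug_blue: Round plug, blue, standing upright, wire end up, 45 mm tall, 65 g, no flange. From below: grey coupling ring 38 mm in diameter, 0 to 19 mm up; blue key band, 38 mm, 19 to 26 mm up; grey back shell 25 mm in diameter, 26 to 45 mm up: grip it here, from above, at any yaw. Origin: centre of the underside; z up its axis.
- plug_green: Round plug, green, standing upright, wire end up, 45 mm tall, 65 g, no flange. From below: grey coupling ring 38 mm in diameter, 0 to 19 mm up; green key band, 38 mm, 19 to 26 mm up; grey back shell 25 mm in diameter, 26 to 45 mm up: grip it here, from above, at any yaw. Origin: centre of the underside; z up its axis.
- nest_red: Nest with red lip, fixed: plate 80 x 80 x 8 mm with a round cup. Cup floor 8 mm above the bench, bore 50 mm in diameter up to 18 mm; the coloured lip flares to 62 mm inside, 70 mm outside, at its top, 24 mm above the bench. A plug standing in it shows its back shell from 34 to 53 mm above the bench. Origin: centre of the plate's underside, on the cup's axis; z up.
- nest_yellow: Nest with yellow lip, fixed: plate 80 x 80 x 8 mm with a round cup. Cup floor 8 mm above the bench, bore 50 mm in diameter up to 18 mm; the coloured lip flares to 62 mm inside, 70 mm outside, at its top, 24 mm above the bench. A plug standing in it shows its back shell from 34 to 53 mm above the bench. Origin: centre of the plate's underside, on the cup's axis; z up.
- nest_blue: Nest with blue lip, fixed: plate 80 x 80 x 8 mm with a round cup. Cup floor 8 mm above the bench, bore 50 mm in diameter up to 18 mm; the coloured lip flares to 62 mm inside, 70 mm outside, at its top, 24 mm above the bench. A plug standing in it shows its back shell from 34 to 53 mm above the bench. Origin: centre of the plate's underside, on the cup's axis; z up.
- nest_green: Nest with green lip, fixed: plate 80 x 80 x 8 mm with a round cup. Cup floor 8 mm above the bench, bore 50 mm in diameter up to 18 mm; the coloured lip flares to 62 mm inside, 70 mm outside, at its top, 24 mm above the bench. A plug standing in it shows its back shell from 34 to 53 mm above the bench. Origin: centre of the plate's underside, on the cup's axis; z up.
- receptacle_red: Panel receptacle, a bystander that stays: grey, standing upright, known by its square flange 44 x 44 mm, 15 to 18 mm above the bench; red band 35 mm in diameter above the flange, 25 mm back shell up to 40 mm, 50 g. Origin: centre of its underside, z up.
- receptacle_blue: Panel receptacle, a bystander that stays: grey, standing upright, known by its square flange 44 x 44 mm, 15 to 18 mm above the bench; blue band 35 mm in diameter above the flange, 25 mm back shell up to 40 mm, 50 g. Origin: centre of its underside, z up.

How it is judged:
By the outcome, as a careful person would: the job done as asked, in the order asked, and still so for the second after the job is handed in, with the robot touching nothing.
It also fails if it takes over 93 s, if anything falls off the work surface, if the arm or the gripper's body presses on something with over 40 N, if the wrist force passes 120 N, or if a joint passes its speed limit or range.

## Working session

There is one attempt and no reset: what is moved stays moved. The work goes in short steps, each a Python script; the robot and the scene stay as the last script left them, time stands still between calls to the robot, and variables do not carry over. Pictures are saved under pics/ and viewed, at most 14 in all, crops included, and the job is handed in when it is done.

```bash
mkdir -p pics; python3 - <<'E'
from workcell import env
import cv2
for n in ("top","scene"):
    im=env.capture(n); cv2.imwrite(f"pics/{n}0.png",im[:,:,::-1]); c=env.calibration(n); print(n,c)
print(env.get_obs())
E
```

```text
top {'fov_y': 45.63370370697373, 'cx': 258.84066624438935, 'cy': 189.63563736710762, 'camera_from_world': array([[-0.01620752, -0.99960649,  0.02289485, -0.00107084],
       [-0.98750934,  0.01241385, -0.15707067,  0.53072418],
       [ 0.15672465, -0.0251546 , -0.98732195,  0.95247598],
       [ 0.        ,  0.        ,  0.        ,  1.        ]])}
scene {'fov_y': 50.48085707825572, 'cx': 257.2297243898117, 'cy': 189.46119288741738, 'camera_from_world': array([[ 0.2043528 ,  0.97872861,  0.01817236, -0.13132005],
       [ 0.7753321 , -0.15049635, -0.6133604 , -0.38821259],
       [-0.5975785 ,  0.13943153, -0.78959406,  1.25245531],
       [ 0.        ,  0.        ,  0.        ,  1.        ]])}
{'clock': 0.1, 'qpos': array([ 1.25230711,  0.60005262, -0.00254053,  1.60003391,  0.00179945,
        0.94288489, -0.07979476]), 'joint_vel': array([-5.82784277e-04, -2.77671197e-03, -1.38414248e-03, -1.30237615e-03,
       -9.74440855e-04,  1.61489453e-05,  1.72984228e-03]), 'joint_torque': array([ 6.39131118e-03, -7.77983809e+01,  1.56965509e+00, -2.58624780e+01,
        1.25545604e-02,  5.44151844e-03, -3.01099919e-05]), 'tcp_pos': array([ 0.17348884, -0.70353273,  0.24150362]), 'eef_rot': array([-3.14022212e+00,  1.29818209e-04,  2.41850352e-01]), 'contact_force': array([ 0.0610562 , -0.56364387,  1.23244828]), 'ft_torque': array([0.02428917, 0.0411933 , 0.04623555]), 'finger_force': 0.0, 'opening': 0.085459174906505}
```

View pics/top0.png

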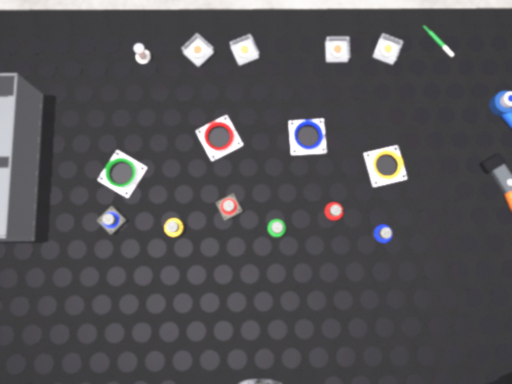

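View pics/scene0.png

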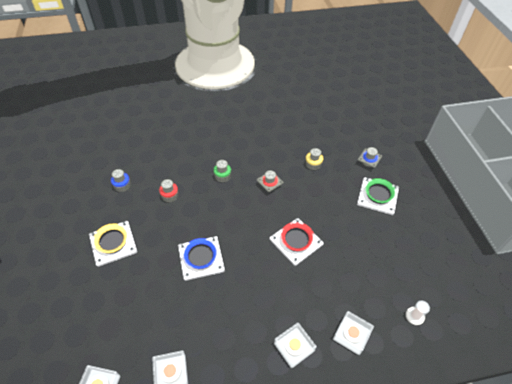

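Top view: plugs are yellow (173,228), green (277,228), red (334,211) and blue (383,234). Nests are green (122,173), red (219,136), blue (308,135) and yellow (386,165). The flanged receptacles are at (228,206) red and (111,220) blue. The scene view agrees.

```bash
cat > h.py <<'E'
import numpy as np, cv2
from workcell import env
HUE={'red':[(0,8),(172,180)],'yellow':[(22,34)],'blue':[(108,128)],'green':[(50,75)]}
def mask(im,col):
    h=cv2.cvtColor(im,cv2.COLOR_RGB2HSV); m=0
    for a,b in HUE[col]: m=m|cv2.inRange(h,(a,110,50),(b,255,255))
    return m
def ray(c,u,v,z,h=384):
    f=h/2/np.tan(np.radians(c['fov_y'])/2); T=c['camera_from_world']; R,t=T[:3,:3],T[:3,3]
    o=-R.T@t; d=R.T@np.array([(u-c['cx'])/f,(v-c['cy'])/f,1]); return o+d*(z-o[2])/d[2]
def blobs(im,col,amin):
    "outer contours with fitted ellipse of the convex hull: (centre, axes, area)"
    cs,_=cv2.findContours(mask(im,col),cv2.RETR_EXTERNAL,cv2.CHAIN_APPROX_NONE); out=[]
    for k in cs:
        hull=cv2.convexHull(k)
        if cv2.contourArea(hull)>=amin and len(hull)>4:
            e=cv2.fitEllipse(hull); out.append((e[0],e[1],cv2.contourArea(hull)))
    return out
E
python3 - <<'E'
from h import *
for n in ("top","scene"):
    im=cv2.imread(f"pics/{n}0.png")[:,:,::-1].copy(); c=env.calibration(n)
    for col in HUE:
        for e in blobs(im,col,60):
            z=.023
            print(n,col,np.round(e[0],1),np.round(e[1],1),e[2],ray(c,*e[0],z).round(4))
E
```

```text
top red [333.6 210.8] [19.1 19.9] 288.5 [ 0.4841 -0.1738  0.023 ]
top red [228.6 206.4] [15.5 16.1] 185.0 [0.4971 0.0582 0.023 ]
top red [218.3 135. ] [27.  29.5] 595.0 [0.6599 0.0805 0.023 ]
top yellow [173.2 227.3] [18.5 19.7] 273.5 [0.4528 0.1791 0.023 ]
top yellow [388.2 163.9] [26.  29.1] 561.0 [ 0.5888 -0.3021  0.023 ]
top blue [382.7 233.2] [18.9 20. ] 266.5 [ 0.4331 -0.2803  0.023 ]
top blue [110.9 219.7] [15.  15.9] 142.5 [0.4714 0.3148 0.023 ]
top blue [308.2 134. ] [26.8 29. ] 595.0 [ 0.6601 -0.1233  0.023 ]
top blue [501.8 108.8] [22.3 41.1] 524.5 [ 0.716  -0.5747  0.023 ]
top green [276.2 227.7] [18.  18.8] 255.0 [ 0.4487 -0.0459  0.023 ]
top green [119.4 171.6] [27.3 30. ] 613.5 [0.5781 0.2997 0.023 ]
top green [434.1  36.7] [ 5.7 30.9] 110.5 [ 0.8952 -0.4304  0.023 ]
scene red [297.  235.5] [29.3 31.5] 691.5 [0.6588 0.0812 0.023 ]
scene red [168.  189.4] [15.3 18.7] 194.0 [ 0.4849 -0.1735  0.023 ]
scene red [269.6 180. ] [12.1 15. ] 115.5 [0.5021 0.0581 0.023 ]
scene yellow [111.3 240.3] [23.2 27.7] 486.5 [ 0.5959 -0.2971  0.023 ]
scene yellow [314.2 158. ] [12.9 17.7] 151.0 [0.4554 0.1798 0.023 ]
scene yellow [47.5  3.6] [12.8 31.8] 235.5 [-0.4105 -0.5208  0.023 ]
scene blue [199.6 252.9] [30.2 31.9] 737.5 [ 0.6603 -0.1231  0.023 ]
scene blue [119.6 179.3] [14.3 18.9] 178.0 [ 0.4344 -0.28    0.023 ]
scene blue [369.9 156.7] [10.3 14.5] 99.0 [0.4769 0.315  0.023 ]
scene green [379.8 190.2] [24.2 27.8] 507.0 [0.579  0.2988 0.023 ]
scene green [221.9 169.6] [13.6 16.7] 148.0 [ 0.4498 -0.0453  0.023 ]
```

```bash
python3 - <<'E'
from h import *
P={'bp':(.4335,-.2800),'rp':(.4843,-.1738),'gp':(.449,-.0457),'yp':(.4538,.1793),'bn':(.660,-.1233),'rn':(.6595,.0808),'yn':(.592,-.30),'gn':(.5785,.2993)}
for k,p in P.items():
    for yaw in (0,):
        for z in (.039,.16):
            q=env.ik([*p,z],[np.pi,0,yaw]); print(k,yaw,z,None if q is None else np.round(q,2))
env.move_ptp([.4335,-.28,.16],[np.pi,0,0])
c=env.calibration('wrist'); im=env.capture('wrist'); cv2.imwrite('pics/w0.png',im[:,:,::-1])
print(c,env.get_obs()['clock'],env.get_obs()['tcp_pos'])
for e in blobs(im,'blue',300): print(e, ray(c,*e[0],.023))
E
```

```text
bp 0 0.039 [ 0.44  0.69  0.03  2.22 -0.08  0.24 -1.02]
bp 0 0.16 [ 0.44  0.47  0.03  2.15 -0.03  0.52 -1.08]
rp 0 0.039 [ 0.22  0.68  0.02  2.22 -0.06  0.23 -1.27]
rp 0 0.16 [ 0.23  0.47  0.01  2.16 -0.01  0.52 -1.33]
gp 0 0.039 [-0.05  0.66  0.03  2.37 -0.18  0.11 -1.41]
gp 0 0.16 [-0.02  0.41 -0.01  2.29  0.01  0.44 -1.6 ]
yp 0 0.039 [-0.57  0.68  0.11  2.29 -0.38  0.19 -1.68]
yp 0 0.16 [-0.4   0.45 -0.12  2.21  0.11  0.49 -2.18]
bn 0 0.039 [ 0.06  0.78  0.06  1.86 -0.08  0.5  -1.39]
bn 0 0.16 [ 0.09  0.62  0.01  1.8  -0.01  0.72 -1.46]
rn 0 0.039 [-0.28  0.78  0.12  1.88 -0.18  0.49 -1.61]
rn 0 0.16 [-0.19  0.62 -0.02  1.81  0.02  0.71 -1.8 ]
yn 0 0.039 [ 0.35  0.78  0.06  1.88 -0.09  0.49 -1.11]
yn 0 0.16 [ 0.35  0.62  0.04  1.82 -0.04  0.71 -1.15]
gn 0 0.039 [-0.56  0.77 -0.01  1.91  0.01  0.47 -2.15]
gn 0 0.16 [-0.48  0.61 -0.13  1.84  0.11  0.7  -2.24]
{'fov_y': 63.763023708836684, 'cx': 250.94227454201035, 'cy': 194.35099431174265, 'camera_from_world': array([[-1.00337923e-03, -9.99999412e-01,  4.11490788e-04,
        -2.80544179e-01],
       [-9.52206494e-01,  1.08111601e-03,  3.05453145e-01,
         3.98131505e-01],
       [-3.05453410e-01, -8.53388606e-05, -9.52207019e-01,
         4.33208509e-01],
       [ 0.00000000e+00,  0.00000000e+00,  0.00000000e+00,
         1.00000000e+00]])} 1.9833 [ 0.43338053 -0.28107168  0.16008369]
((249.86563110351562, 186.7472381591797), (41.67205810546875, 42.82953643798828), 1337.0) [ 0.43239892 -0.27999474  0.023     ]
```

View pics/w0.png

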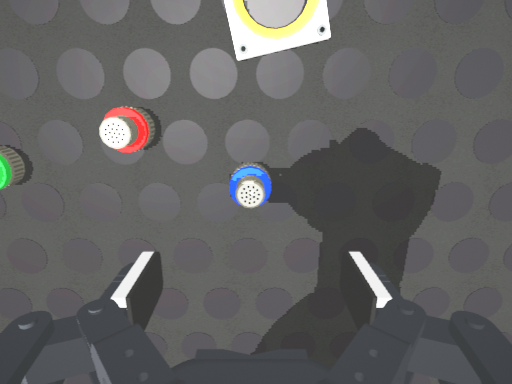

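Wrist view: the blue plug is at (250,187), centred between the open jaws. I'll measure all four nests and the other plugs from the wrist.

```bash
python3 - <<'E'
from h import *
for k,p in [('yellow',(.592,-.30)),('blue',(.66,-.1233)),('red',(.6595,.0808)),('green',(.5785,.2993)),('p',(.4538,.17)),('p',(.449,-.08))]:
    env.move_ptp([*p,.2],[np.pi,0,0])
    env.sleep(.15)
    c=env.calibration('wrist'); im=env.capture('wrist'); cv2.imwrite(f'pics/n_{k}{p[1]}.png',im[:,:,::-1])
    for col in ([k] if k!='p' else HUE):
        for e in blobs(im,col,300): print(k,col,np.round(e[0]),np.round(e[1],1), ray(c,*e[0],.024).round(4))
print(env.get_obs()['clock'])
E
```

```text
yellow yellow [502. 268.] [ 18.6 112.9] [ 0.4814 -0.5838  0.024 ]
yellow yellow [250. 176.] [60.9 65.2] [ 0.5895 -0.2997  0.024 ]
blue blue [248. 174.] [60.1 64.7] [ 0.6605 -0.1228  0.024 ]
red red [460. 312.] [21.7 35.3] [ 0.4905 -0.1701  0.024 ]
red red [267. 305.] [26.  29.5] [0.5014 0.0594 0.024 ]
red red [248. 175.] [63.4 65.6] [0.6596 0.0806 0.024 ]
green green [248. 176.] [62.9 65. ] [0.5785 0.2995 0.024 ]
p red [363. 133.] [34.5 37.7] [0.4977 0.0608 0.024 ]
p yellow [243. 176.] [36.8 37.7] [0.4537 0.1797 0.024 ]
p blue [111. 157.] [27.3 34.5] [0.4737 0.3123 0.024 ]
p green [460. 181.] [35.4 42. ] [ 0.449  -0.0442  0.024 ]
p green [109.  42.] [71.6 85.5] [0.5785 0.2995 0.024 ]
p red [347. 142.] [38.3 41.5] [ 0.4838 -0.1729  0.024 ]
p red [113. 126.] [34.3 38.4] [0.4978 0.0569 0.024 ]
p yellow [  5. 170.] [29.  37.8] [0.4542 0.1728 0.024 ]
p yellow [478.  31.] [35.2 58.3] [ 0.5828 -0.2799  0.024 ]
p yellow [490.  31.] [54.5 66.4] [ 0.5823 -0.2909  0.024 ]
p blue [444. 191.] [35.5 41. ] [ 0.433  -0.2789  0.024 ]
p green [219. 176.] [36.8 37.7] [ 0.4487 -0.0451  0.024 ]
8.1583
```

View pics/n_yellow-0.3.png

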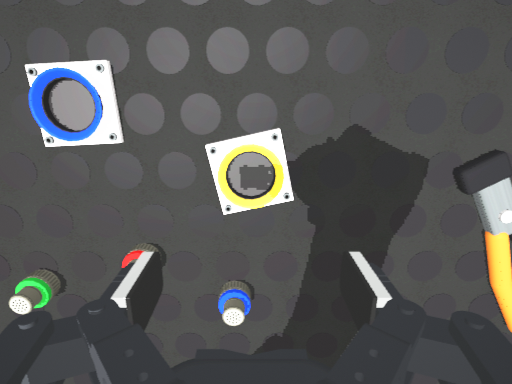

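```bash
cat >> h.py <<'E'
DOWN=[np.pi,0,0]; HI=.15; ZG=.040
PLUG={'blue':(.433,-.2800),'red':(.4842,-.1735),'green':(.4488,-.0453),'yellow':(.4537,.1795)}
NEST={'yellow':(.5905,-.2997),'blue':(.6603,-.1230),'red':(.6596,.0806),'green':(.5785,.2995)}
def pick(k):
    env.move_ptp([*PLUG[k],HI],DOWN); env.move_gripper(.055)
    env.movel([*PLUG[k],ZG+.02],velocity=.2); env.movel([*PLUG[k],ZG],velocity=.06)
    env.move_gripper(.015,40); o=env.get_obs(); print(k,'grip',o['opening'],o['finger_force'],o['tcp_pos'])
    env.movel([*PLUG[k],HI],velocity=.2)
def place(k):
    env.move_ptp([*NEST[k],HI],DOWN); env.sleep(.2); n=NEST[k]
    o=env.get_obs(); print('hold',o['opening'],o['finger_force'])
    env.movel([*n,ZG+.014],velocity=.15); env.sleep(.2)
    hit=env.movel([*n,ZG+.0065],velocity=.015,threshold=4)
    o=env.get_obs(); print('touch',hit,o['tcp_pos'],o['contact_force']); return o
def release(k):
    env.move_gripper(.05); env.movel([*NEST[k],HI],velocity=.15); print('t',env.get_obs()['clock'])
E
python3 - <<'E'
from h import *
pick('green'); place('green')
c=env.capture('scene'); cv2.imwrite('pics/s1.png',cv2.resize(c[110:290,240:480],None,fx=3,fy=3)[:,:,::-1])
print(env.get_obs()['clock'])
E
```

```text
green grip 0.02349442161872229 39.02046740055084 [ 0.44888458 -0.04526469  0.04035507]
hold 0.023268006032818023 39.21300172805786
touch True [0.57857962 0.299589   0.04842709] [-0.23212093  0.21704692  6.4341757 ]
14.125
```

View pics/s1.png

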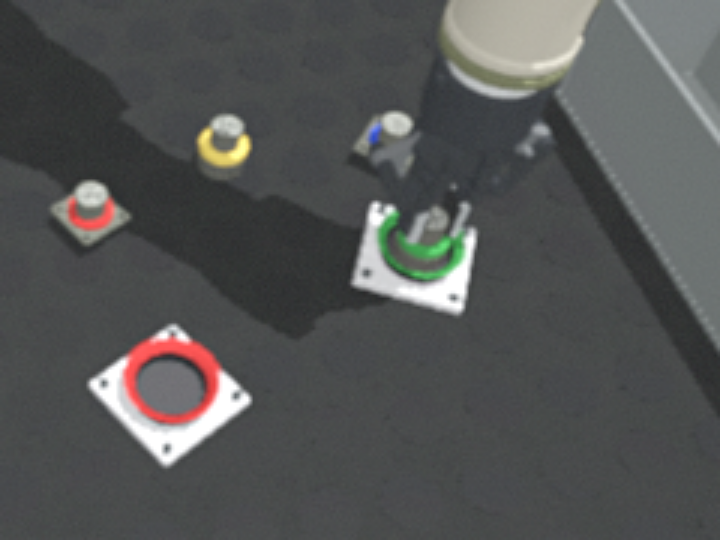

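The yellow nest is clean at (251,176). The green plug is in its nest, touching down exactly 8 mm above grasp height, which is the nest floor. I'll release it and do the rest, stopping if a touch height is off.

```bash
python3 - <<'E'
from h import *
release('green')
for k in ('yellow','red','blue'):
    pick(k); o=place(k)
    if abs(o['tcp_pos'][2]-ZG-.008)>.0025: print('CHECK'); break
    release(k)
else:
    env.move_ptp([.45,-.4,.3],DOWN)
    c=env.capture('top'); cv2.imwrite('pics/t2.png',cv2.resize(c[90:270,80:440],None,fx=2.2,fy=2.2)[:,:,::-1])
    c=env.capture('scene'); cv2.imwrite('pics/s2.png',cv2.resize(c[110:310,60:440],None,fx=2.1,fy=2.1)[:,:,::-1])
E
```

```text
t 15.3333
yellow grip 0.023376149014775017 39.036903977394104 [0.45383638 0.1795526  0.0402951 ]
hold 0.023442176043624034 39.2490953207016
touch True [ 0.5906683  -0.29965803  0.04839383] [-1.82614284  0.62530279  6.47404509]
t 23.0833
red grip 0.02331859255410887 39.05248045921326 [ 0.4843147  -0.17346405  0.04039081]
hold 0.02304553815493691 39.23926055431366
touch True [0.65970464 0.0806612  0.04845584] [-0.22439931  0.27699916  6.02223884]
t 30.1833
blue grip 0.02324242402846513 39.070284962654114 [ 0.43309765 -0.28013736  0.04034976]
hold 0.02341167724369296 39.23514425754547
touch True [ 0.66039914 -0.12300658  0.04841959] [-0.97492576  0.0695621   5.20135928]
t 38.0417
```

View pics/t2.png

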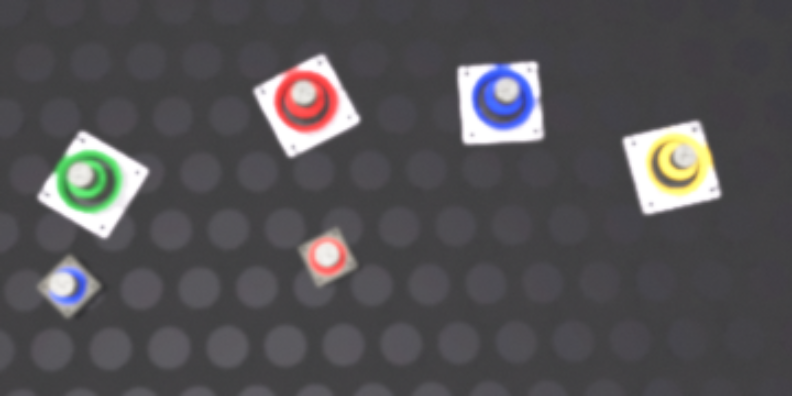

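View pics/s2.png

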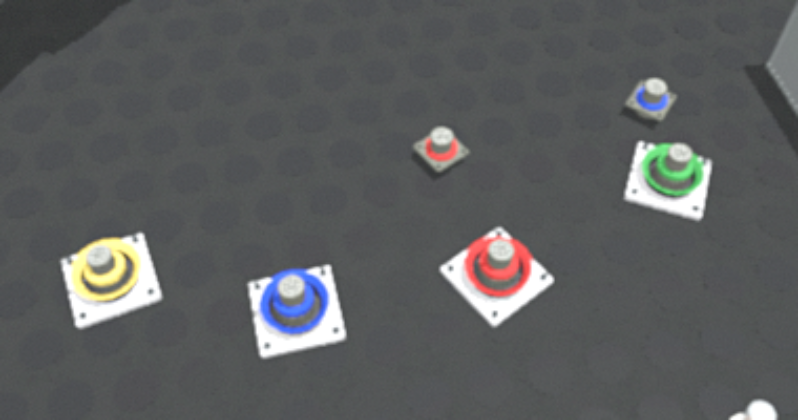

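Both views show all four plugs standing upright in the nests of their own colour. The receptacles have not moved: blue is still at top pixel (110,220) and red at (228,206).

```bash
python3 -c "
from workcell import env
print(env.job_done())"
```

```text
the job is handed in; nothing more can be done
None
```

All four plugs stand upright on the floors of their matching nests and are released, the two receptacles are where they were, and the job is handed in, with the last plug released at 38 s on the robot's clock.

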